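# Hang the valve key on the gas valve and open it

### The job

Hang the loose valve key by its square eye over the spindle of the bench gas valve, the same way up as it lies, and work it round until the eye drops right down over the square of the spindle and sits flush on the valve's collar. Then push the key's arm anticlockwise (seen from above) to open the valve fully, to its stop, and leave the key sitting there. Do not knock over the conical flask or the blue-capped bottle behind the valve.

Things in the scene. Friction and masses are not known exactly. Their poses are not given: they have to be found in the camera images.
- key_eye (a point): Loose valve key, a steel spanner with a red arm, 181 mm long, 0.15 to 0.31 kg. Centre of its through-going square eye (21.5 mm wide), at the key's underside. Key axes: z up through the eye, +x along the arm; eye sides parallel to x and y. Round head 48 mm across, 24 mm high; a counterweight 30 mm wide, 24 mm high reaches 49 mm behind the eye, so the key balances near its eye.
- key_grip (a point): Point on the straight red part of the key's arm, 60 mm from the eye's centre along +x, 16 mm above the underside; axes as key_eye. From 47 to 110 mm the arm is 16 mm wide (y) and lies 8 to 24 mm above the underside; beyond is a round end, 22 mm across, 24 mm high, centred at 121 mm.
- valve_seat (a point): Bench gas valve, grey, fixed, 72 mm across at its foot, nozzle to the back right. Centre of the top of its round collar (52 mm across), 60 mm above the worktop, on the vertical spindle axis. Key fully home: key_eye here. A key not in line with the spindle's square rests 24 mm above this point and drops when turned to within about 4 degrees of line, once every quarter turn.
- spindle_tip (a point): Top of the valve's brass spindle, 52 mm above the collar. From the collar up: square shank 20 mm wide, 24 mm high, then a round pilot 18 mm across, its last 8 mm tapered to 11 mm. The angle of the square differs each time, is not measured and does not follow this point's axes: find it by sight or touch.
- spindle (a joint): Turn of the spindle in rad: 0 closed (start, a stop), growing anticlockwise seen from above, 1.05 fully open (a stop). It is stiff (0.25 N m), turns only when driven by a key that is down on the square, and stays where it is left.
- flask: Conical glass flask, 64 mm across, 104 mm high, standing behind the valve to the right; origin at the centre of its underside, z up.
- bottle: Laboratory bottle with a blue cap, 57 mm across, 110 mm high, standing behind the valve to the left; origin at the centre of its underside, z up.
Mind the look-alikes: they are no part of the job. Leave any purple look-alike of the part that bears valve_seat alone. Of the things that look like the part that bears key_eye, the larger one is meant.

How it is judged:
By the outcome, as a careful person would: the job done as asked, in the order asked, and still so for the second after the job is handed in, with the robot touching nothing.
It also fails if it takes over 67 s, if anything falls off the work surface, if the arm or the gripper's body presses on something with over 40 N, if the wrist force passes 120 N, or if a joint passes its speed limit or range.

### The arm

A 7-joint arm with a two-finger parallel gripper is mounted at the origin on a cart in front of the work surface, level with it; the furniture and walls round the work are solid. World frame = base frame: x ahead of the robot, y to its left, z up, the work surface at z = 0. Lengths are in m, angles in rad, forces in N, time in s.
With the tool pointing down it reaches from about 0.4 to 0.85 m from the base axis. Payload 10.4 kg.
Tool frame: the origin (TCP) lies midway between the tips of the shut fingers; the grasp point (between the pads) lies 19 mm behind it (manip.tcp_to_grasp is the distance from the TCP to the grasp point, in m); x points along the fingers, y is the direction in which the jaws open and shut, and the axes are right-handed (so a half turn about x gives the same grasp; the last joint's range is limited). The gripper opens to 85 mm and grips with 20 to 120 N. Pads are 22 mm wide; open, the fingers measure 114 mm over their backs; the gripper's body (76 mm by 85 mm) begins 54 mm behind the grasp point. The pads swing forward as they close: fully open they stand 13 mm farther back than shut.
Start: joints at [-1.148, 0.332, -0.065, 1.46, 0.022, 1.35, -0.088], TCP at [0.269, 0.564, 0.231] pointing down, gripper open.
Joint ranges: [-2.6, 2.6], [-0.5, 2.12], [-1.47, 1.34], [0.16, 2.42], [-1.27, 4.41], [0.06, 2.06], [-2.6, 2.6]. Speed limits (rad/s): [2.22, 2.22, 2.79, 2.79, 3.14, 3.14, 3.14].

### API

Orientations are given as a unit quaternion [x, y, z, w].
In Python, from workcell import monitor, viewer, manip gives the robot as it stands. The module is installed in compiled form; this text tells all that it offers.
- The arm moves only by the tool send_rows, never from a script. Its arguments are lists of equal length, an entry for each row: "grip": the closure in counts, from 0 (fully open) to 255 (shut); "offset": the shift along the tool's x, y, z in mm, a list of three; "twist": the turn about the tool's x in degrees. In form: {"grip": [grip, ...], "offset": [[tx, ty, tz], ...], "twist": [twist, ...]}. A call has exactly 5 rows; each row is the pose to reach, as a shift and turn from the pose commanded when the call began, along the tool's axes at that moment; what a row does not reach only later rows make up. A row lasts 1/12 s, in which the tool goes at most 41.7 mm and 7.16 degrees, less where a joint would pass 70% of its speed; a pose out of reach is approached as far as the arm can. A call with a gripper value outside its range is refused whole. The fingers move at their own pace and stop on an object; "newtons" is the grip in N (left out, the last holds). Time passes only in rows, so rows that repeat a pose let the fingers close, or fill a call up. It gives the time, the measured TCP pose, the force and the opening at its end, in the units of the state.
- monitor.get_obs(): the state, without advancing time (a new reading comes with each control period).
- viewer.camera(name): name is "scene" or "top"; returns (picture, depth): 400x640x3 uint8, blue, green, red; 400x640 float32, m along the optical axis (not along the pixel's ray), 0 where there is no reading.
- viewer.camera_model(name): a dict with "camera_matrix" (3x3 intrinsics, pixels), "R" (3x3) and "t" (3): a world point X has camera coordinates R X + t. Camera axes: x right, y down, z forward; pixel columns grow to the right and rows downward; lengths in m; the calibration is good to about 2 mm. A picture is of the moment at which its call begins. camera_model takes no time and is no camera call.
- manip.hand_in(): hands the job in, once; it reports no verdict.
Trained networks look in the newest picture that a camera, given by its name, has taken for a name from the list of things; names that differ only in an ending like _2 or _b are one class to them, and where a whole thing is asked for, a point or a joint stands for the part that bears it (a point fixed in the world has none). Each returns a list of dicts, best first, with "score" (0 to 1); they miss things now and then, are a little off and sometimes report something else, mostly with a low value. They report only what shows in the picture. A call takes as long as a camera call. They do not tell look-alikes from the thing itself.
- viewer.recognise(target, camera): "box" ([left, top, width, height] in pixels, round what is visible of it).
- viewer.regions_of(target, camera): "region" (400x640 bool, what is visible of it) and "box" ([left, top, width, height] in pixels, round what is visible of it).
- viewer.spot_point(target, camera): "position" ([column, row] in pixels: a listed point, or the origin of a listed thing).
The state is a dict: "clock": time; "joint_pos": joint angles; "joint_velocities": joint speeds; "tau": joint torques, N m; "position": TCP position; "ee_rot": TCP orientation; "ft_force": force on the tool from outside, world axes, zero at the start; "torque": the same for the moment, N m; "grip_width": opening from 0.0 (shut) to 1.0 (fully open).
Only numpy, scipy, OpenCV 4.12 (cv2) and the standard library are available. Lean on these libraries where they do the work, as an engineer would, in place of code of your own. Each camera call takes 0.05 s, during which the arm holds its last target.

## Working session

There is one attempt and no reset: what is moved stays moved. The work goes in short steps, Python scripts to look and compute and a tool call to move; the robot and the scene stay as the last step left them, time stands still between calls to the robot, and variables do not carry over. Pictures are saved under pics/ and viewed, and the job is handed in when it is done.

Besides the shell and the picture viewer there is one more tool, called after "Call:" as name([rows], argument=value, ...), one row to a line, values as JSON. send_rows: Moves the arm, as the interface text tells. Its arguments: {"type":"object","properties":{"grip":{"type":"array","items":{"type":"number"}},"offset":{"type":"array","items":{"type":"array","items":{"type":"number"}}},"twist":{"type":"array","items":{"type":"number"}},"newtons":{"type":"number"}},"required":["grip","offset","twist"]}

```bash
mkdir -p pics
cat > h.py <<'E'
import numpy as np, cv2
from workcell import monitor, viewer, manip
from scipy.spatial.transform import Rotation as R
def M(n):
    m=viewer.camera_model(n); return np.array(m["camera_matrix"]),np.array(m["R"]),np.array(m["t"])
def back(n,u,v,z=None,d=None):
    K,Rm,t=M(n); r=np.linalg.inv(K)@[u,v,1.]
    if d is not None: return Rm.T@(r*d-t)
    c=-Rm.T@t; w=Rm.T@r; return c+w*(z-c[2])/w[2]
def proj(n,X):
    K,Rm,t=M(n); p=K@(Rm@np.array(X)+t); return p[:2]/p[2]
E
python3 - <<'E'
from h import *
o=monitor.get_obs(); print({k:np.round(v,3) for k,v in o.items()})
print(R.from_quat(o['ee_rot']).as_matrix().round(3))
for n in("scene","top"):
    p,d=viewer.camera(n); cv2.imwrite(f"pics/{n}0.png",p); np.save(n+"d0.npy",d)
    K,Rm,t=M(n); print(n,K.round(1).tolist(),(-Rm.T@t).round(3),Rm.round(2).tolist())
    for k in("key_eye","key_grip","valve_seat","spindle_tip","flask","bottle"):
        print(k,[(round(x['score'],2),np.round(x['position'],1).tolist()) for x in viewer.spot_point(k,n)])
print(monitor.get_obs()['clock'])
E
```

```text
{'clock': np.float64(0.0), 'joint_pos': array([-1.148,  0.333, -0.065,  1.461,  0.022,  1.35 , -0.088]), 'joint_velocities': array([ 0.   , -0.   , -0.   ,  0.002, -0.001, -0.001,  0.   ]), 'tau': array([-0.0000e+00, -6.2546e+01,  4.9000e-02, -3.9160e+01,  1.6000e-02,
        1.0000e-02,  0.0000e+00]), 'position': array([0.269, 0.564, 0.231]), 'ee_rot': array([ 0.156,  0.69 , -0.157,  0.69 ]), 'ft_force': array([ 0.474, -0.276,  0.537]), 'torque': array([-0.048,  0.017,  0.002]), 'grip_width': np.float64(0.999)}
[[-0.001  0.431  0.902]
 [-0.001  0.902 -0.431]
 [-1.    -0.001  0.   ]]
scene [[447.0, 0.0, 321.2], [0.0, 447.0, 199.6], [0.0, 0.0, 1.0]] [ 0.062 -0.299  0.561] [[0.79, -0.61, 0.0], [-0.32, -0.43, -0.85], [0.52, 0.67, -0.53]]
key_eye [(0.62, [314.4, 287.7]), (0.6, [259.6, 203.1])]
key_grip [(0.85, [281.1, 296.1]), (0.71, [245.8, 205.3])]
valve_seat [(0.88, [328.6, 187.3]), (0.84, [235.6, 224.3])]
spindle_tip []
flask [(0.68, [438.1, 245.8])]
bottle [(0.71, [349.5, 184.4])]
top [[485.1, 0.0, 322.6], [0.0, 485.1, 203.3], [0.0, 0.0, 1.0]] [0.301 0.299 1.272] [[0.0, -1.0, 0.01], [-0.98, -0.01, -0.2], [0.2, -0.01, -0.98]]
key_eye [(0.88, [366.7, 258.8]), (0.72, [249.6, 229.9])]
key_grip [(0.81, [362.2, 281.8]), (0.58, [251.8, 245.3])]
valve_seat [(0.63, [294.2, 277.8]), (0.62, [301.4, 191.7]), (0.6, [364.8, 282.2])]
spindle_tip [(0.72, [296.7, 182.0]), (0.64, [367.8, 256.9])]
flask [(0.63, [384.9, 154.3])]
bottle [(0.62, [273.7, 150.1])]
0.7
```

View pics/scene0.png

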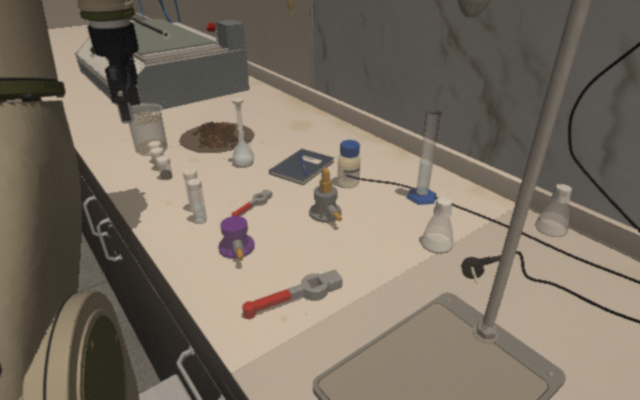

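View pics/top0.png

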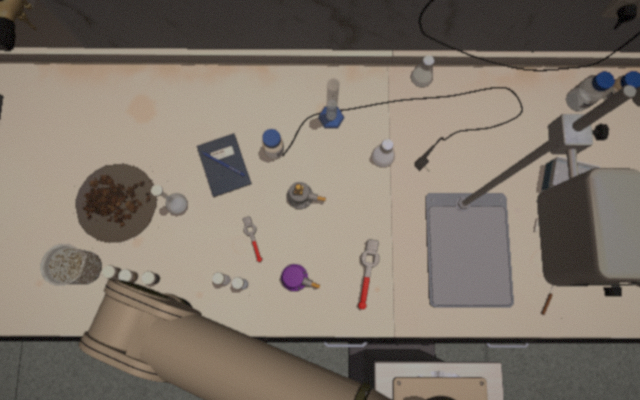

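Run:
```python
from h import *
p=cv2.imread("pics/top0.png");s=cv2.imread("pics/scene0.png")
a=cv2.resize(p[160:320,260:420],None,fx=4.6,fy=3.7,interpolation=cv2.INTER_CUBIC);
a=cv2.resize(p[150:320,260:420],None,fx=3.5,fy=3.5,interpolation=cv2.INTER_CUBIC);cv2.imwrite("pics/t0z.png",a)
a=cv2.resize(s[140:260,270:400],None,fx=5,fy=5,interpolation=cv2.INTER_CUBIC)[:600];cv2.imwrite("pics/s0z.png",a)
a=cv2.resize(s[260:330,220:370],None,fx=5,fy=5,interpolation=cv2.INTER_CUBIC)[:600];cv2.imwrite("pics/s0k.png",a)
print("eye",back("top",366.7,258.8,z=0),back("scene",314.4,287.7,z=0))
print("grip",back("top",362.2,281.8,z=.016),back("scene",281.1,296.1,z=.016))
print("seat",back("top",301.4,191.7,z=.06),back("scene",328.6,187.3,z=.06))
print("tip",back("top",296.7,182.0,z=.112))
print("flask",back("top",384.9,154.3,z=0),back("scene",438.1,245.8,z=0))
print("bottle",back("top",273.7,150.1,z=0),back("scene",349.5,184.4,z=0))
```

```text
eye [0.40970079 0.17612014 0.        ] [0.41370163 0.17844691 0.        ]
grip [0.34956561 0.1899817  0.016     ] [0.34640476 0.18286148 0.016     ]
seat [0.5750464  0.34696263 0.06      ] [0.58895608 0.36061659 0.06      ]
tip [0.58767594 0.35680826 0.112     ]
flask [0.69479095 0.12253236 0.        ] [0.68498596 0.1236825  0.        ]
bottle [0.7047298  0.42656429 0.        ] [0.70214624 0.41913752 0.        ]
```

View pics/t0z.png

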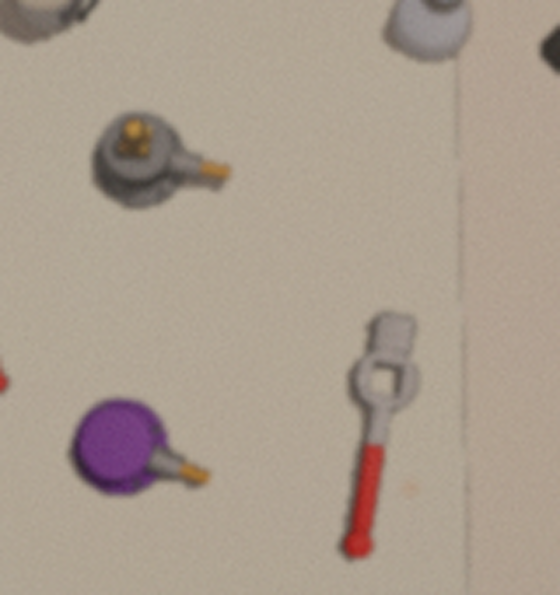

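View pics/s0z.png

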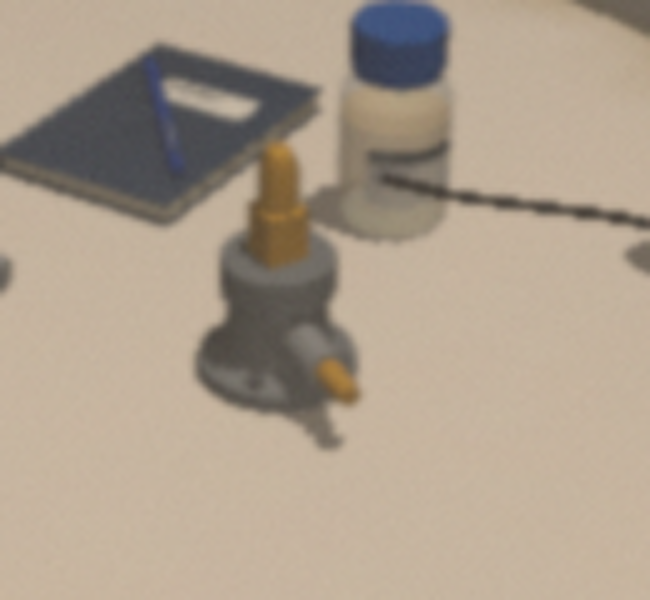

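View pics/s0k.png

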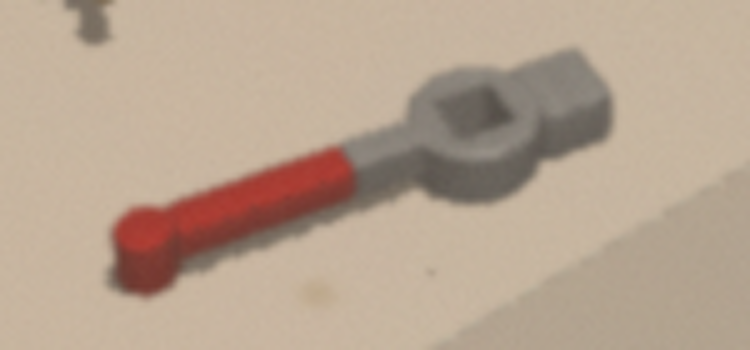

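```bash
cat >> h.py <<'E'
from scipy.optimize import least_squares
def tri(obs):  # [(cam,u,v)]
    f=lambda X: np.concatenate([proj(n,X)-[u,v] for n,u,v in obs])
    r=least_squares(f,[.5,.25,.05]); return r.x,r.fun.round(1)
def circ(c,r,n=40):
    a=np.linspace(0,2*np.pi,n); return np.c_[c[0]+r*np.cos(a),c[1]+r*np.sin(a),np.full(n,c[2])]
def overlay(n,img,curves,crop,f):
    x0,y0,x1,y1=crop; a=cv2.resize(img[y0:y1,x0:x1],None,fx=f,fy=f,interpolation=cv2.INTER_CUBIC)
    for c,col in curves:
        q=np.array([proj(n,X) for X in c]); q=((q-[x0,y0]+.5)*f-.5)
        cv2.polylines(a,[np.round(q*8).astype(int)],False,col,1,cv2.LINE_AA,3)
    return a
def keycurves(x,y,th,z0=0,col=(0,255,0)):
    c,s=np.cos(th),np.sin(th)
    T=lambda P: np.array([[x+c*p[0]-s*p[1],y+s*p[0]+c*p[1],z0+p[2]] for p in P])
    h=.01075
    return [(T(circ((0,0,.024),.024)),col),(T([(h,h,.024),(-h,h,.024),(-h,-h,.024),(h,-h,.024),(h,h,.024)]),col),
     (T([(-.02,.015,.024),(-.049,.015,.024),(-.049,-.015,.024),(-.02,-.015,.024)]),col),
     (T([(.047,.008,.024),(.11,.008,.024)]),col),(T([(.047,-.008,.024),(.11,-.008,.024)]),col),(T(circ((.121,0,.024),.011)),col)]
E
python3 - <<'E'
from h import *
print("head",tri([("top",369.7,259.1),("scene",314.6,281.4)]))
print("end",tri([("top",362,304.6),("scene",249.2,306.2)]))
print("tip",tri([("top",298.3,186),("scene",325.8,169.6)]))
print("collar",tri([("top",299.4,191.4),("scene",325.8,191.6)]))
for n,u,v in(("top",369.7,259.1),("scene",314.6,281.4)):print(back(n,u,v,z=.024))
for n,u,v in(("top",362,304.6),("scene",249.2,306.2)):print(back(n,u,v,z=.024))
E
```

```text
head (array([0.40770202, 0.17030594, 0.02432138]), array([ 0.2, -0.3, -0.2,  0. ]))
end (array([0.29090245, 0.19214387, 0.0191471 ]), array([-0.3,  0.6,  0.4, -0.1]))
tip (array([0.57644026, 0.35351982, 0.11148962]), array([-0.3,  0.5,  0.5, -0.1]))
collar (array([0.57561226, 0.35259184, 0.05786031]), array([-0.2,  0.3,  0.3, -0. ]))
[0.4069183  0.17075074 0.024     ]
[0.40831282 0.17041634 0.024     ]
[0.29248447 0.19183823 0.024     ]
[0.28820819 0.18805479 0.024     ]
```

Run:
```python
from h import *
p=cv2.imread("pics/top0.png");s=cv2.imread("pics/scene0.png")
k=keycurves(.4077,.1705,np.radians(170))
V=(.576,.353)
vc=[(circ((*V,.06),.026),(0,255,0)),(circ((*V,.112),.0055),(0,255,0)),(circ((*V,0),.036),(0,255,0)),(circ((*V,.084),.009),(255,255,0))]
A=overlay("top",p,k,(340,225,400,325),5.5); B=overlay("scene",s,k,(230,255,360,330),5.5)
cv2.imwrite("pics/k_t.png",A);cv2.imwrite("pics/k_s.png",B)
A=overlay("top",p,vc,(275,165,345,220),5.5); B=overlay("scene",s,vc,(295,155,365,230),5.5)
h=max(A.shape[0],B.shape[0]);C=np.zeros((h,A.shape[1]+B.shape[1],3),np.uint8);C[:A.shape[0],:A.shape[1]]=A;C[:B.shape[0],A.shape[1]:]=B
cv2.imwrite("pics/v.png",C)
```

```text
(no output)
```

View pics/k_t.png

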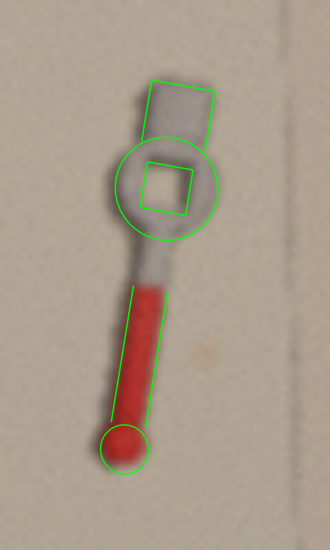

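View pics/k_s.png

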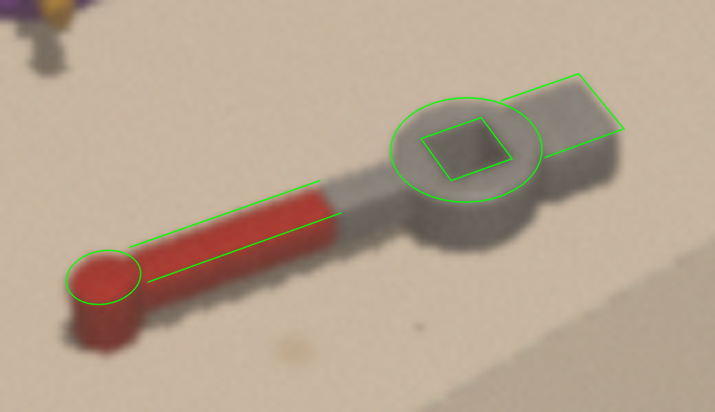

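View pics/v.png

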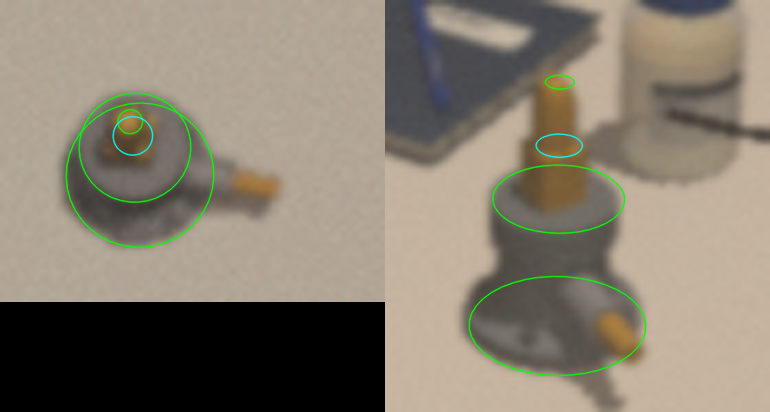

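Run:
```python
from h import *
for n in("scene","top"):
    a=np.mean([viewer.camera(n)[0].astype(float) for _ in range(6)],0); np.save(n+"avg.npy",a)
s=np.load("sceneavg.npy");t=np.load("topavg.npy")
def z(a,c,f):
    x0,y0,x1,y1=c; a=cv2.resize(a[y0:y1,x0:x1].astype(np.float32),None,fx=f,fy=f,interpolation=cv2.INTER_CUBIC)
    return np.clip((a-a.min())*1.3/(a.max()-a.min())*255,0,255).astype(np.uint8)
cv2.imwrite("pics/za.png",z(s,(312,162,340,206),13)); cv2.imwrite("pics/zb.png",z(t,(280,170,320,210),13))
print(monitor.get_obs()['clock'])
```

```text
1.3
```

View pics/za.png

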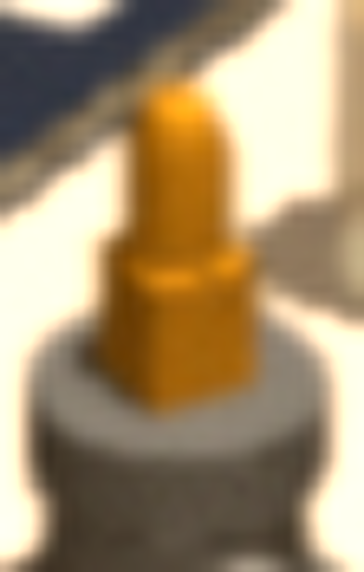

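View pics/zb.png

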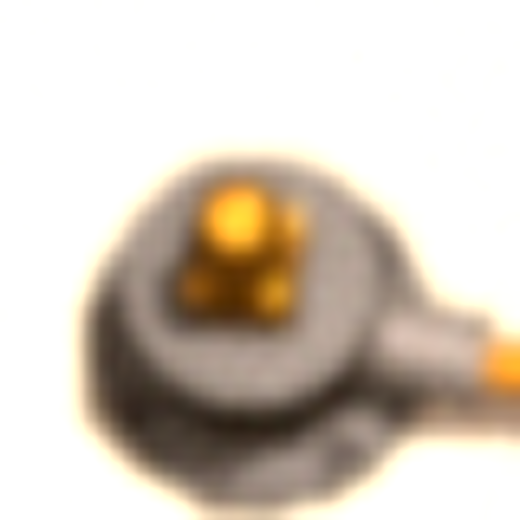

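```bash
cat >> h.py <<'E'
def plan(p,az):
    o=monitor.get_obs(); m=R.from_quat(o['ee_rot']).as_matrix()
    off=m.T@(np.array(p)-o['position'])*1000
    cur=np.degrees(np.arctan2(m[1,1],m[0,1])); tw=-((az-cur+180)%360-180)
    print("clk",round(o['clock'],2),"pos",o['position'].round(4),"az",round(cur,2),"down",m[:,0].round(3),"grip",round(o['grip_width'],3),"F",o['ft_force'].round(1),"T",o['torque'].round(2),"j",o['joint_pos'].round(2))
    print("off",off.round(1),"twist",round(tw,2))
def keypt(x,y,th,r):
    th=np.radians(th); return x+r*np.cos(th),y+r*np.sin(th)
E
python3 - <<'E'
from h import *
g=keypt(.4077,.1705,170.5,.056); print(g)
plan((*g,.20),80.5)
E
```

```text
(np.float64(0.35246800631391506), np.float64(0.17974266592819796))
clk 1.3 pos [0.2695 0.5639 0.2313] az 64.45 down [-0.  0. -1.] grip 0.998 F [-0.7  0.3 -0.2] T [ 0.02 -0.03 -0.03] j [-1.15  0.33 -0.06  1.46  0.02  1.35 -0.09]
off [  31.3 -310.8  240.5] twist -16.05
```

Call:
send_rows([
  [0, -31, 24],
  [3, -62, 48],
  [6, -93, 72],
  [9, -124, 96],
  [12, -155, 120],
], grip=[0, 0, 0, 0, 0], twist=[0, -4, -8, -12, -16], newtons=100)

```text
clock: 1.72
position: [0.311, 0.3705, 0.2192]
ee_rot: [0.058, 0.705, -0.057, 0.705]
ft_force: [0.1, -0.5, 0.7]
grip_width: 1.001
```

Run:
```python
from h import *
g=keypt(.4077,.1705,170.5,.056); plan((*g,.15),80.5)
```

```text
clk 1.72 pos [0.311  0.3705 0.2192] az 80.66 down [ 0.  0. -1.] grip 1.001 F [ 0.1 -0.5  0.7] T [-0.01 -0.1  -0.04] j [-0.95  0.03 -0.01  1.84  0.    1.27  0.44]
off [  69.1 -181.5   71.8] twist 0.16
```

Call:
send_rows([
  [10, -38, 15],
  [25, -76, 30],
  [40, -114, 45],
  [55, -150, 60],
  [69, -181.5, 72],
], grip=[0, 0, 0, 0, 0], twist=[0, 0, 0, 0, 0])

```text
clock: 2.13
position: [0.3521, 0.1796, 0.15]
ee_rot: [0.059, 0.704, -0.058, 0.705]
ft_force: [0.9, -0.6, 0.4]
grip_width: 1.001
```

Call:
send_rows([
  [0, 0, 0],
  [0, 0, 0],
  [0, 0, 0],
  [0, 0, 0],
  [0, 0, 0],
], grip=[0, 0, 0, 0, 0], twist=[0, 0, 0, 0, 0])

```text
clock: 2.55
position: [0.3519, 0.1826, 0.1508]
ee_rot: [0.058, 0.704, -0.058, 0.705]
ft_force: [-0.5, -0.1, -0.5]
grip_width: 1.0
```

Run:
```python
from h import *
g=keypt(.4077,.1705,170.5,.056); plan((*g,.004),80.5)
for n in("top","scene"):
    p,_=viewer.camera(n); cv2.imwrite(f"pics/{n}1.png",p)
```

```text
clk 2.55 pos [0.3519 0.1826 0.1508] az 80.56 down [ 0.001  0.001 -1.   ] grip 1.0 F [-0.5 -0.1 -0.5] T [ 0.01 -0.01 -0.02] j [-0.77 -0.12  0.17  2.13  0.02  1.13  0.79]
off [146.8  -2.8   0.9] twist 0.06
```

View pics/scene1.png

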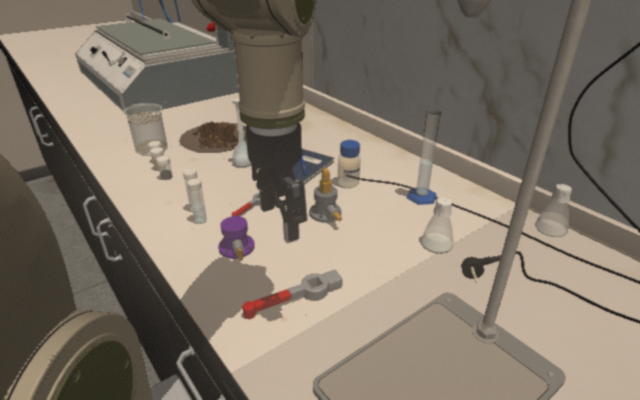

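Call:
send_rows([
  [25, -1, 0],
  [50, -2, 1],
  [75, -3, 1],
  [95, -3, 1],
  [110, -3, 1],
], grip=[0, 0, 0, 0, 0], twist=[0, 0, 0, 0, 0])

```text
clock: 3.07
position: [0.3516, 0.1783, 0.0387]
ee_rot: [0.058, 0.705, -0.059, 0.704]
ft_force: [-0.1, 0.1, 0.3]
grip_width: 0.999
```

Run:
```python
from h import *
g=keypt(.4077,.1705,170.5,.056); plan((*g,.004),80.5)
for n in("top","scene"):
    p,_=viewer.camera(n); cv2.imwrite(f"pics/{n}2.png",p[220:330,220:420] if n=="scene" else p)
plan((*g,.004),80.5)
p=cv2.imread("pics/scene2.png");cv2.imwrite("pics/scene2z.png",cv2.resize(p,None,fx=4,fy=4))
```

```text
clk 3.07 pos [0.3516 0.1783 0.0387] az 80.51 down [-0.001 -0.001 -1.   ] grip 0.999 F [-0.1  0.1  0.3] T [-0.    0.01 -0.03] j [-0.77  0.05  0.19  2.25 -0.01  0.85  0.83]
off [34.7  1.6  0.6] twist 0.01
clk 3.17 pos [0.3509 0.1777 0.0385] az 80.51 down [-0.003 -0.003 -1.   ] grip 1.0 F [ 0.4 -0.4 -0.5] T [ 0.03  0.02 -0.08] j [-0.77  0.05  0.19  2.25 -0.01  0.85  0.83]
off [34.5  2.3  1.3] twist 0.01
```

View pics/scene2z.png

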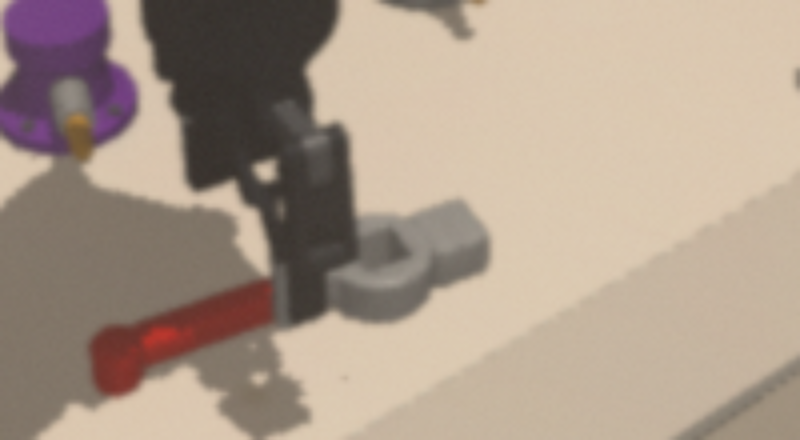

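Call:
send_rows([
  [10, 1, 1],
  [20, 2, 1],
  [28, 2, 1],
  [34, 2, 1],
  [34, 2, 1],
], grip=[0, 0, 0, 0, 0], twist=[0, 0, 0, 0, 0])

```text
clock: 3.58
position: [0.3533, 0.18, 0.0059]
ee_rot: [0.058, 0.705, -0.059, 0.704]
ft_force: [-0.4, -0.4, 1.6]
grip_width: 1.0
```

Call:
send_rows([
  [0, 0, 0],
  [0, 0, 0],
  [0, 0, 0],
  [0, 0, 0],
  [0, 0, 0],
], grip=[120, 160, 255, 255, 255], twist=[0, 0, 0, 0, 0])

```text
clock: 4.0
position: [0.3538, 0.1802, 0.0066]
ee_rot: [0.059, 0.705, -0.059, 0.705]
ft_force: [-0.0, 0.1, -0.1]
grip_width: 0.297
```

Call:
send_rows([
  [0, 0, 0],
  [0, 0, 0],
  [0, 0, 0],
  [0, 0, 0],
  [0, 0, 0],
], grip=[255, 255, 255, 255, 255], twist=[0, 0, 0, 0, 0])

```text
clock: 4.42
position: [0.3538, 0.1802, 0.0068]
ee_rot: [0.059, 0.705, -0.059, 0.705]
ft_force: [-3.7, -2.0, 10.4]
grip_width: 0.16
```

Run:
```python
from h import *
g=keypt(.4077,.1705,170.5,.056); plan((*g,.004),80.5)
```

```text
clk 4.42 pos [0.3538 0.1802 0.0068] az 80.42 down [-0.  0. -1.] grip 0.16 F [-3.7 -2.  10.4] T [-0.4   0.68 -0.23] j [-0.77  0.12  0.19  2.26 -0.03  0.76  0.85]
off [ 2.8 -0.6 -1.2] twist -0.08
```

Call:
send_rows([
  [0, 0, 0],
  [-5, 0, 0],
  [-15, 0, 0],
  [-30, 0, 0],
  [-40, 0, 0],
], grip=[255, 255, 255, 255, 255], twist=[0, 0, 0, 0, 0])

```text
clock: 4.83
position: [0.3535, 0.18, 0.0472]
ee_rot: [0.059, 0.705, -0.059, 0.705]
ft_force: [-0.3, -0.0, -2.5]
grip_width: 0.161
```

Run:
```python
from h import *
g=keypt(.4077,.1705,170.5,.056); plan((*g,.004),80.5)
for n in("top","scene"):
    p,_=viewer.camera(n); cv2.imwrite(f"pics/{n}3.png",p)
p=cv2.imread("pics/scene3.png")[220:330,220:420];cv2.imwrite("pics/scene3z.png",cv2.resize(p,None,fx=4,fy=4))
```

```text
clk 4.83 pos [0.3535 0.18   0.0472] az 80.46 down [-0. -0. -1.] grip 0.161 F [-0.3 -0.  -2.5] T [-0.    0.08 -0.04] j [-0.77  0.04  0.19  2.24 -0.01  0.87  0.83]
off [43.2 -0.4 -1. ] twist -0.04
```

View pics/scene3z.png

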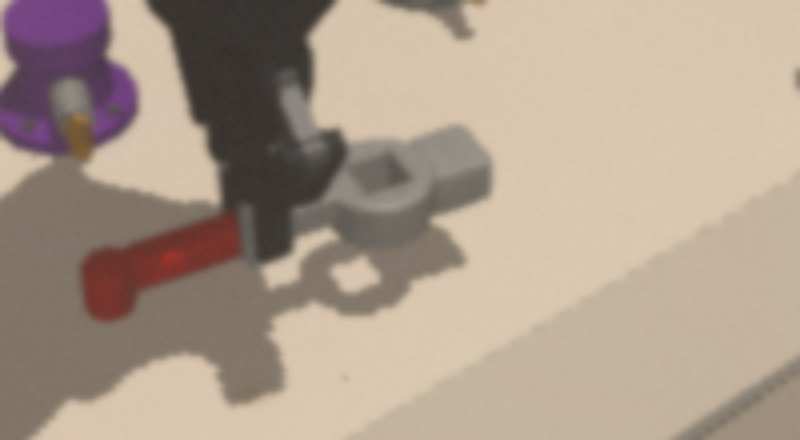

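Run:
```python
from h import *
p=cv2.imread("pics/top3.png");s=cv2.imread("pics/scene3.png")
e=keypt(.3535,.180,170.46,-.0548); print(e)
k=keycurves(*e,np.radians(170.46),.0405)
A=overlay("top",p,k,(340,225,400,325),5.5); B=overlay("scene",s,k,(230,230,360,320),5.5)
cv2.imwrite("pics/k3_t.png",A);cv2.imwrite("pics/k3_s.png",B)
```

```text
(np.float64(0.40754212346534857), np.float64(0.17091766046901904))
```

View pics/k3_t.png

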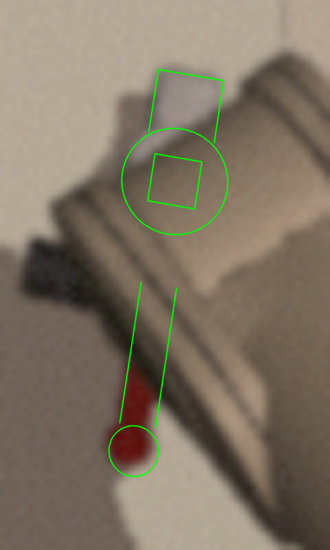

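View pics/k3_s.png

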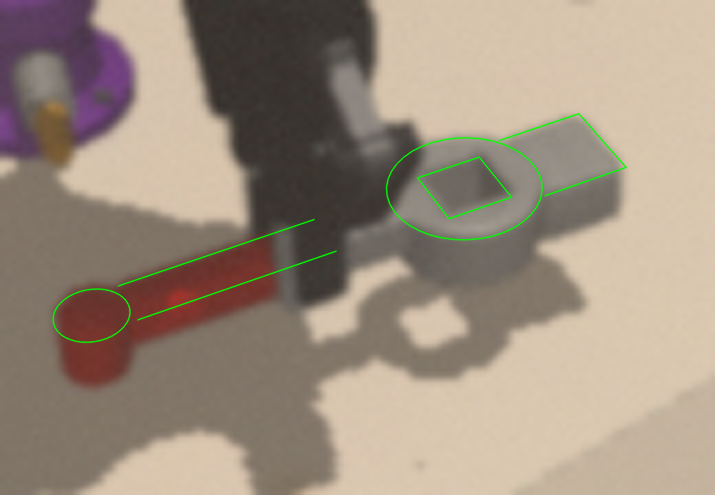

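Call:
send_rows([
  [-20, 0, 0],
  [-45, 0, 0],
  [-70, 0, 0],
  [-90, 0, 0],
  [-100, 0, 0],
], grip=[255, 255, 255, 255, 255], twist=[0, 0, 0, 0, 0])

```text
clock: 5.35
position: [0.3542, 0.1805, 0.1479]
ee_rot: [0.059, 0.704, -0.058, 0.705]
ft_force: [-0.5, 0.5, -1.6]
grip_width: 0.16
```

Run:
```python
from h import *
g=keypt(.576,.353,171,.0548); plan((*g,.147),81)
```

```text
clk 5.35 pos [0.3542 0.1805 0.1479] az 80.46 down [ 0.002  0.001 -1.   ] grip 0.16 F [-0.5  0.5 -1.6] T [0.02 0.06 0.01] j [-0.77 -0.12  0.18  2.13  0.02  1.12  0.8 ]
off [  1.5 206.4 135.3] twist -0.54
```

Call:
send_rows([
  [0, 15, 10],
  [0, 42, 28],
  [0, 72, 47],
  [0, 102, 67],
  [0, 130, 85],
], grip=[255, 255, 255, 255, 255], twist=[0, 0, 0, 0, 0])

```text
clock: 5.77
position: [0.4597, 0.2954, 0.1446]
ee_rot: [0.058, 0.705, -0.059, 0.704]
ft_force: [0.2, 0.3, -1.2]
grip_width: 0.16
```

Call:
send_rows([
  [0, 26, 17],
  [0, 48, 32],
  [0, 64, 43],
  [0, 74, 49],
  [0, 76, 50],
], grip=[255, 255, 255, 255, 255], twist=[0, 0, 0, 0, 0])

```text
clock: 6.18
position: [0.5211, 0.3621, 0.1439]
ee_rot: [0.058, 0.705, -0.059, 0.704]
ft_force: [-0.7, 0.4, -2.3]
grip_width: 0.156
```

Call:
send_rows([
  [0, 0, 0],
  [0, 0, 0],
  [0, 0, 0],
  [0, 0, 0],
  [0, 0, 0],
], grip=[255, 255, 255, 255, 255], twist=[0, 0, 0, 0, 0])

```text
clock: 6.6
position: [0.5207, 0.3605, 0.1466]
ee_rot: [0.059, 0.705, -0.059, 0.705]
ft_force: [-0.3, -0.1, -1.9]
grip_width: 0.16
```

Run:
```python
from h import *
g=keypt(.576,.353,171,.0548); plan((*g,.147),81)
for n in("top","scene"):
    p,_=viewer.camera(n); cv2.imwrite(f"pics/{n}4.png",p)
o=monitor.get_obs();x,y,z=o['position'];th=81-0+90
m=R.from_quat(o['ee_rot']).as_matrix(); th=np.degrees(np.arctan2(m[1,1],m[0,1]))+90
e=keypt(x,y,th,-.0548); print(e,th)
V=(.576,.353)
vc=[(circ((*V,.112),.0055),(255,0,255)),(circ((*V,.06),.026),(255,0,255))]
k=keycurves(*e,np.radians(th),z-.0068)+vc
for n,c in(("top",(270,140,350,240)),("scene",(250,110,380,215))):
    cv2.imwrite(f"pics/k4_{n}.png",overlay(n,cv2.imread(f"pics/{n}4.png"),k,c,5.5))
```

```text
clk 6.6 pos [0.5207 0.3605 0.1466] az 80.44 down [ 0.  0. -1.] grip 0.16 F [-0.3 -0.1 -1.9] T [ 0.02  0.12 -0.03] j [-0.81  0.4   0.17  1.55 -0.07  1.19  0.78]
off [-0.4  1.3  0.9] twist -0.56
(np.float64(0.5748482855037997), np.float64(0.35162161538396486)) 170.44941317912443
```

View pics/k4_top.png

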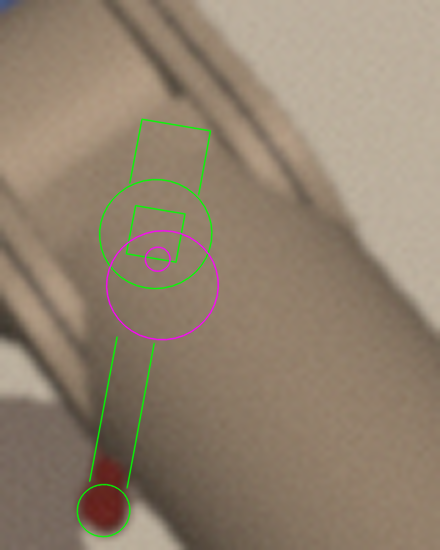

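View pics/k4_scene.png

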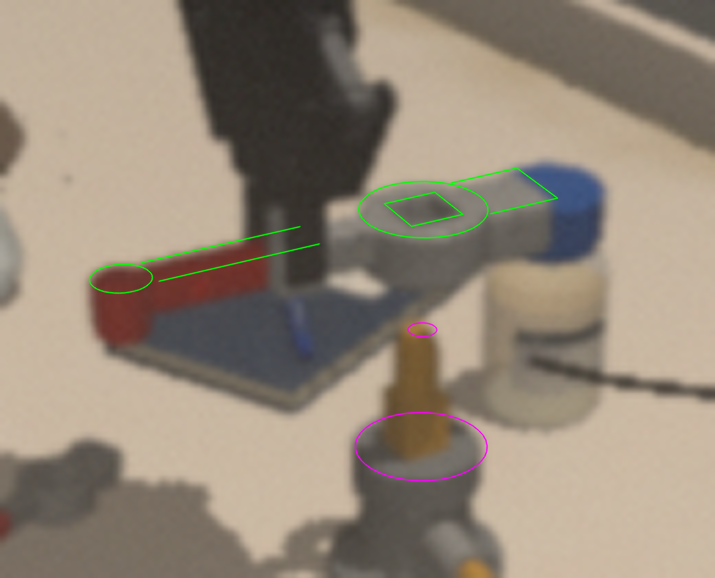

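Run:
```python
from h import *
s=np.mean([viewer.camera("scene")[0].astype(float) for _ in range(4)],0).astype(np.float32)
o=monitor.get_obs();x,y,z=o['position']
e=keypt(x,y,170.45,-.0548); V=(.575,.3535)
k=keycurves(*e,np.radians(170.45),z-.0068)+[(circ((*V,.112),.0055),(255,0,255)),(circ((*V,.06),.026),(255,0,255)),(circ((*V,.084),.009),(255,0,255))]
cv2.imwrite("pics/k5.png",overlay("scene",s,k,(305,135,355,205),8.5))
```

```text
[ WARN:0@5.773] global loadsave.cpp:1063 imwrite_ Unsupported depth image for selected encoder is fallbacked to CV_8U.
```

View pics/k5.png

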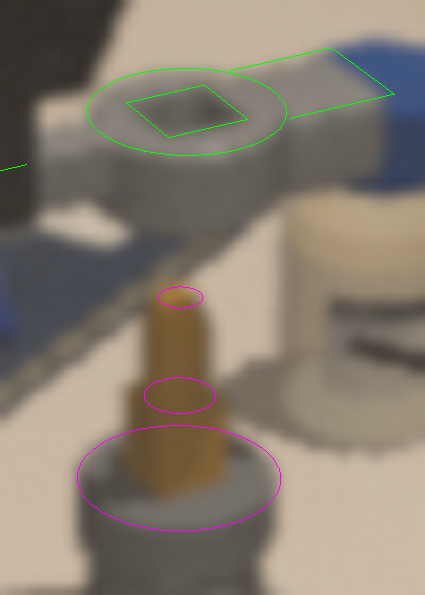

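Call:
send_rows([
  [0, 2.3, -0.8],
  [8, 2.3, -0.8],
  [16, 2.3, -0.8],
  [24, 2.3, -0.8],
  [32, 2.3, -0.8],
], grip=[255, 255, 255, 255, 255], twist=[-0.5, -0.5, -0.5, -0.5, -0.5])

```text
clock: 7.32
position: [0.5202, 0.363, 0.1129]
ee_rot: [0.056, 0.705, -0.056, 0.705]
ft_force: [-0.4, -0.6, -1.8]
grip_width: 0.154
```

Call:
send_rows([
  [0, 0, 0],
  [4, 0, 0],
  [8, 0, 0],
  [8, 0, 0],
  [8, 0, 0],
], grip=[255, 255, 255, 255, 255], twist=[0, 0, 0, 0, 0])

```text
clock: 7.73
position: [0.5205, 0.3633, 0.1063]
ee_rot: [0.056, 0.705, -0.056, 0.705]
ft_force: [1.1, 0.1, -2.0]
grip_width: 0.16
```

Run:
```python
from h import *
g=keypt(.5744,.354,171,.0548); plan((*g,.092),81)
s=np.mean([viewer.camera("scene")[0].astype(float) for _ in range(3)],0).astype(np.uint8)
o=monitor.get_obs();x,y,z=o['position']
e=keypt(x,y,171,-.0548)
k=keycurves(*e,np.radians(171),z-.0068)
cv2.imwrite("pics/k6.png",overlay("scene",s,k,(285,135,365,215),7))
```

```text
clk 7.73 pos [0.5205 0.3633 0.1063] az 80.95 down [-0.  0. -1.] grip 0.16 F [ 1.1  0.1 -2. ] T [ 0.01  0.13 -0.04] j [-0.81  0.44  0.17  1.59 -0.08  1.12  0.79]
off [14.3 -0.7 -0.1] twist -0.05
```

View pics/k6.png

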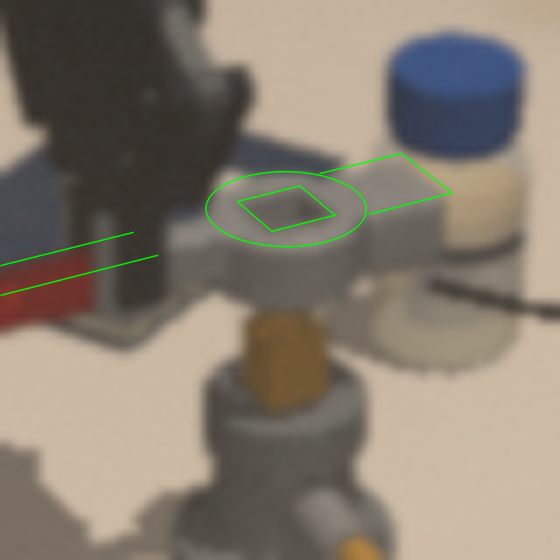

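Call:
send_rows([
  [4, 0, 0],
  [8, 0, 0],
  [12, 0, 0],
  [12, 0, 0],
  [12, 0, 0],
], grip=[255, 255, 255, 255, 255], twist=[0, 0, 0, 0, 0])

```text
clock: 8.3
position: [0.5202, 0.3631, 0.0938]
ee_rot: [0.056, 0.705, -0.056, 0.705]
ft_force: [-1.0, -0.7, -2.1]
grip_width: 0.164
```

Call:
send_rows([
  [1, 0, 0],
  [2, 0, 0],
  [3, 0, 0],
  [4, 0, 0],
  [5, 0, 0],
], grip=[255, 255, 255, 255, 255], twist=[0, 0, 0, 0, 0])

```text
clock: 8.72
position: [0.5206, 0.3633, 0.0893]
ee_rot: [0.056, 0.705, -0.056, 0.705]
ft_force: [-0.1, -0.4, -1.6]
grip_width: 0.163
```

Run:
```python
from h import *
g=keypt(.5744,.354,171,.0548); plan((*g,.0668),81)
```

```text
clk 8.72 pos [0.5206 0.3633 0.0893] az 80.96 down [ 0.  0. -1.] grip 0.163 F [-0.1 -0.4 -1.6] T [-0.05  0.02 -0.03] j [-0.81  0.46  0.16  1.6  -0.08  1.08  0.79]
off [22.5 -0.7 -0.2] twist -0.04
```

Call:
send_rows([
  [1, 0, 0],
  [2, 0, 0],
  [3, 0, 0],
  [3, 0, 0],
  [3, 0, 0],
], grip=[255, 255, 255, 255, 255], twist=[0, 0, 0, 0, 0])

```text
clock: 9.13
position: [0.5206, 0.3632, 0.0863]
ee_rot: [0.056, 0.705, -0.056, 0.705]
ft_force: [0.9, -1.0, -2.6]
grip_width: 0.159
```

Run:
```python
from h import *
g=keypt(.5744,.354,171,.0548); plan((*g,.0668),81)
```

```text
clk 9.13 pos [0.5206 0.3632 0.0863] az 80.95 down [ 0. -0. -1.] grip 0.159 F [ 0.9 -1.  -2.6] T [-0.15 -0.01 -0.02] j [-0.81  0.47  0.16  1.6  -0.08  1.08  0.79]
off [19.5 -0.6 -0.2] twist -0.05
```

Call:
send_rows([
  [2, 0, 0],
  [4, 0, 0],
  [6, 0, 0],
  [8, 0, 0],
  [8, 0, 0],
], grip=[255, 255, 255, 255, 255], twist=[0, 0, 0, 0, 0])

```text
clock: 9.55
position: [0.5205, 0.3631, 0.0778]
ee_rot: [0.056, 0.705, -0.056, 0.705]
ft_force: [1.9, -0.7, -2.3]
grip_width: 0.157
```

Run:
```python
from h import *
g=keypt(.5744,.354,171,.0548); plan((*g,.0668),81)
s=np.mean([viewer.camera("scene")[0].astype(float) for _ in range(3)],0).astype(np.uint8)
o=monitor.get_obs();x,y,z=o['position']
e=keypt(x,y,171,-.0548)
k=keycurves(*e,np.radians(171),z-.0068)
cv2.imwrite("pics/k7.png",overlay("scene",s,k,(285,135,365,215),7))
```

```text
clk 9.55 pos [0.5205 0.3631 0.0778] az 80.95 down [-0. -0. -1.] grip 0.157 F [ 1.9 -0.7 -2.3] T [-0.17 -0.19 -0.06] j [-0.81  0.47  0.16  1.61 -0.08  1.06  0.79]
off [11.  -0.5 -0.1] twist -0.05
```

View pics/k7.png

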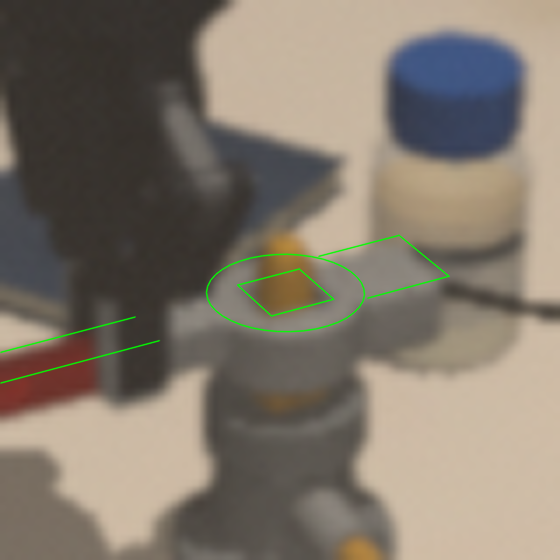

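Call:
send_rows([
  [2, 0, 0],
  [4, 0, 0],
  [6, 0, 0],
  [8, 0, 0],
  [9, 0, 0],
], grip=[255, 255, 255, 255, 255], twist=[0, 0, 0, 0, 0])

```text
clock: 10.12
position: [0.5206, 0.3632, 0.069]
ee_rot: [0.056, 0.705, -0.056, 0.705]
ft_force: [1.8, -1.1, -0.9]
grip_width: 0.16
```

Call:
send_rows([
  [0.5, 0, 0],
  [1, 0, 0],
  [1.5, 0, 0],
  [2, 0, 0],
  [2, 0, 0],
], grip=[255, 255, 255, 255, 255], twist=[0, 0, 0, 0, 0])

```text
clock: 10.53
position: [0.5206, 0.3633, 0.0673]
ee_rot: [0.056, 0.705, -0.056, 0.705]
ft_force: [1.7, -1.8, -0.4]
grip_width: 0.159
```

Run:
```python
from h import *
g=keypt(.5744,.354,171,.0548); plan((*g,.0668),81)
```

```text
clk 10.53 pos [0.5206 0.3633 0.0673] az 80.96 down [ 0.  0. -1.] grip 0.159 F [ 1.7 -1.8 -0.4] T [-0.32 -0.23 -0.03] j [-0.8   0.49  0.16  1.62 -0.09  1.04  0.79]
off [ 0.5 -0.7 -0.2] twist -0.04
```

Call:
send_rows([
  [0.5, 0, 0],
  [1, 0, 0],
  [1, 0, 0],
  [1, 0, 0],
  [1, 0, 0],
], grip=[255, 255, 255, 255, 255], twist=[0, 0, 0, 0, 0])

```text
clock: 10.95
position: [0.5206, 0.3633, 0.0668]
ee_rot: [0.056, 0.705, -0.056, 0.705]
ft_force: [-1.3, -2.6, 5.9]
grip_width: 0.158
```

Call:
send_rows([
  [0, 0, 0],
  [0, 0, 0],
  [0, 0, 0],
  [0, 0, 0],
  [0, 0, 0],
], grip=[190, 175, 175, 175, 175], twist=[0, 0, 0, 0, 0], newtons=40)

```text
clock: 11.37
position: [0.5203, 0.3635, 0.0662]
ee_rot: [0.056, 0.705, -0.056, 0.705]
ft_force: [0.3, 1.2, -0.8]
grip_width: 0.313
```

Run:
```python
from h import *
g=keypt(.5744,.354,171,.0548); plan((*g,.0668),81)
s=np.mean([viewer.camera("scene")[0].astype(float) for _ in range(3)],0).astype(np.uint8)
V=(.5744,.354)
k=keycurves(*V,np.radians(171),.06)
cv2.imwrite("pics/k8.png",overlay("scene",s,k,(260,135,365,215),6.5))
```

```text
clk 11.37 pos [0.5203 0.3635 0.0662] az 80.98 down [-0.  0. -1.] grip 0.313 F [ 0.3  1.2 -0.8] T [-0.05 -0.04 -0.02] j [-0.8   0.49  0.16  1.62 -0.09  1.04  0.79]
off [-0.6 -1.   0.1] twist -0.02
```

View pics/k8.png

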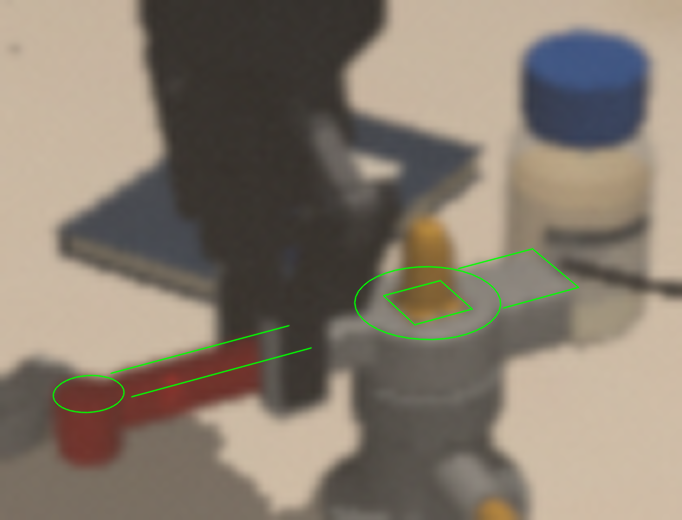

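Call:
send_rows([
  [0, -4.8, 0.2],
  [0, -9.5, 0.8],
  [0, -14.2, 1.9],
  [0, -18.7, 3.3],
  [0, -23.2, 5.1],
], grip=[175, 175, 175, 175, 175], twist=[-5, -10, -15, -20, -25])

```text
clock: 11.93
position: [0.5213, 0.3411, 0.0664]
ee_rot: [-0.099, 0.7, 0.101, 0.7]
ft_force: [-0.9, 5.5, -0.8]
grip_width: 0.313
```

Run:
```python
from h import *
g=keypt(.5744,.354,196,.0548); plan((*g,.0668),106)
s=np.mean([viewer.camera("scene")[0].astype(float) for _ in range(2)],0).astype(np.uint8)
cv2.imwrite("pics/k9.png",overlay("scene",s,keycurves(.5744,.354,np.radians(191),.06),(260,135,365,215),6.5))
```

```text
clk 11.93 pos [0.5213 0.3411 0.0664] az 106.28 down [-0.     0.002 -1.   ] grip 0.313 F [-0.9  5.5 -0.8] T [ 1.03  0.13 -0.07] j [-0.72  0.46  0.08  1.65 -0.04  1.03  1.23]
off [-0.4 -2.3 -0.2] twist 0.28
```

View pics/k9.png

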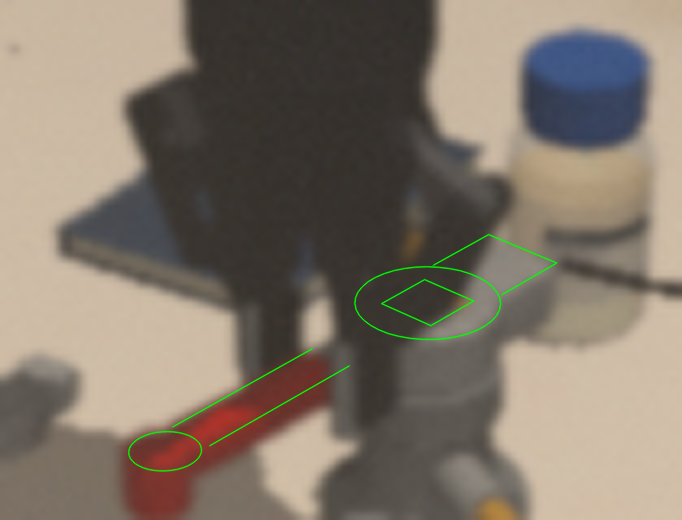

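Call:
send_rows([
  [0, -4.8, 0.2],
  [0, -9.5, 0.8],
  [0, -14.2, 1.9],
  [0, -18.7, 3.3],
  [0, -23.2, 5.1],
], grip=[175, 175, 175, 175, 175], twist=[-5, -10, -15, -20, -25])

```text
clock: 12.45
position: [0.5315, 0.3199, 0.0661]
ee_rot: [-0.248, 0.663, 0.249, 0.661]
ft_force: [-7.3, 2.9, 1.9]
grip_width: 0.317
```

Run:
```python
from h import *
g=keypt(.5744,.354,221,.0548); plan((*g,.0668),131)
```

```text
clk 12.45 pos [0.5315 0.3199 0.0661] az 131.12 down [-0.003  0.001 -1.   ] grip 0.317 F [-7.3  2.9  1.9] T [ 0.51  1.48 -0.05] j [-0.62  0.46  0.01  1.65 -0.01  1.03  1.68]
off [-0.7 -2.4 -0. ] twist 0.12
```

Call:
send_rows([
  [0, -2.9, 0.1],
  [0, -5.7, 0.3],
  [0, -8.6, 0.7],
  [0, -11.4, 1.2],
  [0, -11.4, 1.2],
], grip=[175, 175, 175, 175, 175], twist=[-3, -6, -9, -12, -12])

```text
clock: 12.87
position: [0.5405, 0.3108, 0.0659]
ee_rot: [-0.315, 0.634, 0.316, 0.632]
ft_force: [-4.2, 1.0, 0.6]
grip_width: 0.315
```

Run:
```python
from h import *
g=keypt(.5744,.354,233,.0548); plan((*g,.0668),143)
s=np.mean([viewer.camera("scene")[0].astype(float) for _ in range(2)],0).astype(np.uint8)
cv2.imwrite("pics/k10.png",overlay("scene",s,keycurves(.5744,.354,np.radians(231),.06),(260,135,365,215),6.5))
```

```text
clk 12.87 pos [0.5405 0.3108 0.0659] az 142.98 down [-0.003 -0.001 -1.   ] grip 0.315 F [-4.2  1.   0.6] T [ 0.14  0.93 -0.04] j [-0.58  0.47 -0.02  1.64  0.01  1.04  1.89]
off [-0.9 -1.1  0.1] twist -0.02
```

View pics/k10.png

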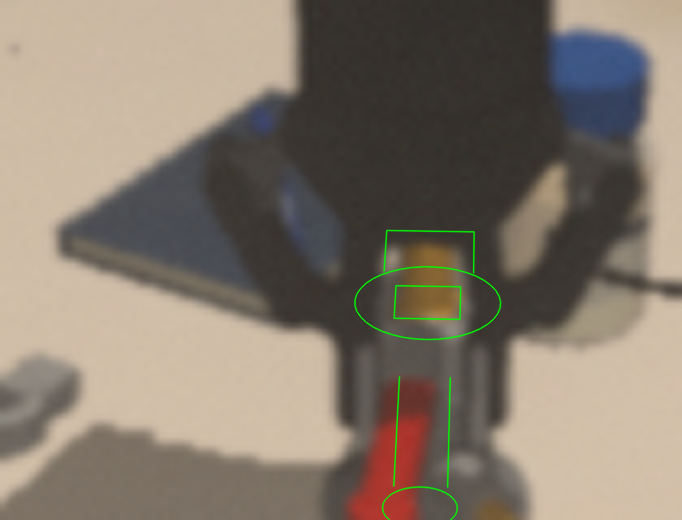

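Call:
send_rows([
  [0, -1.0, 0],
  [0, -1.9, 0],
  [0, -2.9, 0.1],
  [0, -3.8, 0.1],
  [0, -3.8, 0.1],
], grip=[175, 175, 175, 175, 175], twist=[-1, -2, -3, -4, -4])

```text
clock: 13.38
position: [0.5437, 0.3087, 0.0659]
ee_rot: [-0.337, 0.622, 0.337, 0.621]
ft_force: [-6.2, -0.6, 1.3]
grip_width: 0.314
```

Call:
send_rows([
  [0, -1.0, 0],
  [0, -1.9, 0],
  [0, -2.9, 0.1],
  [0, -2.9, 0.1],
  [0, -2.9, 0.1],
], grip=[175, 175, 175, 175, 175], twist=[-1, -2, -3, -3, -3])

```text
clock: 13.8
position: [0.5462, 0.3071, 0.0659]
ee_rot: [-0.353, 0.613, 0.353, 0.612]
ft_force: [-5.3, -0.1, 0.6]
grip_width: 0.315
```

Run:
```python
from h import *
g=keypt(.5744,.354,240,.0548); plan((*g,.0668),150)
s=np.mean([viewer.camera("scene")[0].astype(float) for _ in range(2)],0).astype(np.uint8)
cv2.imwrite("pics/k11.png",overlay("scene",s,keycurves(.5744,.354,np.radians(231),.06),(260,135,365,225),6.5))
```

```text
clk 13.8 pos [0.5462 0.3071 0.0659] az 149.87 down [-0.002 -0.001 -1.   ] grip 0.315 F [-5.3 -0.1  0.6] T [-0.04  1.17  0.02] j [-0.55  0.47 -0.04  1.63  0.02  1.04  2.01]
off [-0.9 -1.  -0.1] twist -0.13
```

View pics/k11.png

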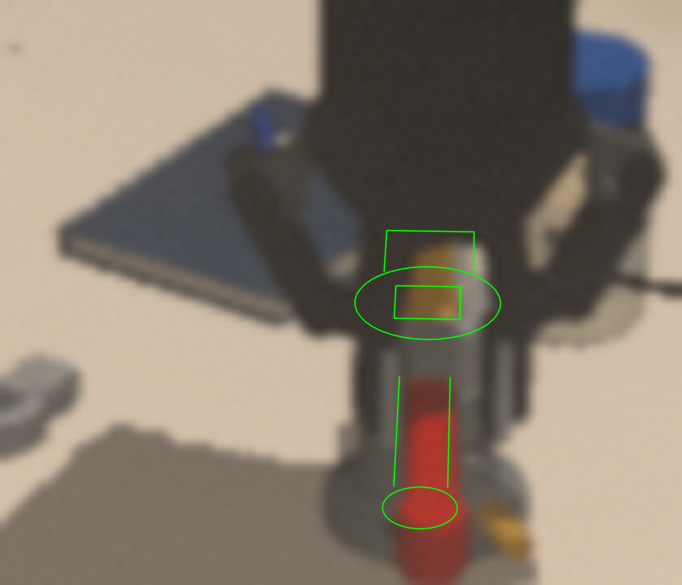

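Call:
send_rows([
  [0, -1.0, 0],
  [0, -1.9, 0],
  [0, -2.9, 0.1],
  [0, -2.9, 0.1],
  [0, -2.9, 0.1],
], grip=[175, 175, 175, 175, 175], twist=[-1, -2, -3, -3, -3])

```text
clock: 14.32
position: [0.5488, 0.3057, 0.0658]
ee_rot: [-0.369, 0.604, 0.369, 0.603]
ft_force: [-4.5, -0.6, 1.2]
grip_width: 0.311
```

Run:
```python
from h import *
g=keypt(.5744,.354,243,.0548); plan((*g,.0668),153)
```

```text
clk 14.32 pos [0.5488 0.3057 0.0658] az 152.87 down [-0.002 -0.001 -1.   ] grip 0.311 F [-4.5 -0.6  1.2] T [-0.16  1.06 -0.02] j [-0.54  0.48 -0.05  1.63  0.03  1.04  2.07]
off [-1.  -0.9 -0.1] twist -0.13
```

Call:
send_rows([
  [0, -1.0, 0],
  [0, -1.9, 0],
  [0, -2.9, 0.1],
  [0, -2.9, 0.1],
  [0, -2.9, 0.1],
], grip=[175, 175, 175, 175, 175], twist=[-1, -2, -3, -3, -3])

```text
clock: 14.73
position: [0.5508, 0.3047, 0.0657]
ee_rot: [-0.384, 0.594, 0.385, 0.592]
ft_force: [-7.3, 0.1, 2.0]
grip_width: 0.315
```

Run:
```python
from h import *
g=keypt(.5744,.354,246,.0548); plan((*g,.0668),156)
s=np.mean([viewer.camera("scene")[0].astype(float) for _ in range(2)],0).astype(np.uint8)
cv2.imwrite("pics/k12.png",overlay("scene",s,keycurves(.5744,.354,np.radians(235),.06),(260,135,365,225),6.5))
```

```text
clk 14.73 pos [0.5508 0.3047 0.0657] az 155.89 down [-0.003 -0.001 -1.   ] grip 0.315 F [-7.3  0.1  2. ] T [-0.06  1.57 -0.03] j [-0.53  0.48 -0.06  1.62  0.03  1.05  2.12]
off [-1.1 -1.5 -0.1] twist -0.11
```

View pics/k12.png

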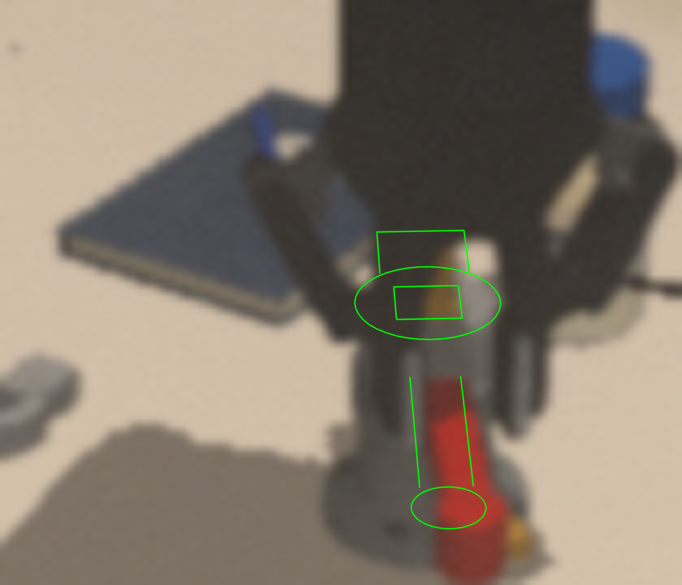

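Call:
send_rows([
  [0, -1.0, 0],
  [0, -1.9, 0],
  [0, -2.9, 0.1],
  [0, -2.9, 0.1],
  [0, -2.9, 0.1],
], grip=[175, 175, 175, 175, 175], twist=[-1, -2, -3, -3, -3])

```text
clock: 15.25
position: [0.5515, 0.3049, 0.0655]
ee_rot: [-0.399, 0.585, 0.402, 0.581]
ft_force: [-14.8, 1.6, 4.0]
grip_width: 0.314
```

Run:
```python
from h import *
g=keypt(.5744,.354,249,.0548); plan((*g,.0668),159)
```

```text
clk 15.25 pos [0.5515 0.3049 0.0655] az 158.98 down [-0.006 -0.    -1.   ] grip 0.314 F [-14.8   1.6   4. ] T [ 0.42  3.13 -0.13] j [-0.52  0.48 -0.07  1.62  0.04  1.05  2.17]
off [-1.3 -3.8 -0.8] twist -0.02
```

Call:
send_rows([
  [0, -1.0, 0],
  [0, -2, 0],
  [0, -3, 0],
  [0, -3, 0],
  [0, -3, 0],
], grip=[175, 175, 175, 175, 175], twist=[0, 0, 0, 0, 0])

```text
clock: 15.67
position: [0.5522, 0.3045, 0.0653]
ee_rot: [-0.399, 0.586, 0.403, 0.58]
ft_force: [-23.1, 2.7, 8.4]
grip_width: 0.314
```

Run:
```python
from h import *
g=keypt(.5744,.354,249,.0548); plan((*g,.0668),159)
s=np.mean([viewer.camera("scene")[0].astype(float) for _ in range(2)],0).astype(np.uint8)
cv2.imwrite("pics/k13.png",overlay("scene",s,keycurves(.5744,.354,np.radians(237),.06),(260,135,365,225),6.5))
```

```text
clk 15.67 pos [0.5522 0.3045 0.0653] az 159.04 down [-0.01 -0.   -1.  ] grip 0.314 F [-23.1   2.7   8.4] T [ 0.34  4.93 -0.08] j [-0.52  0.49 -0.07  1.61  0.03  1.05  2.18]
off [-1.6 -3.  -0.6] twist 0.04
```

View pics/k13.png

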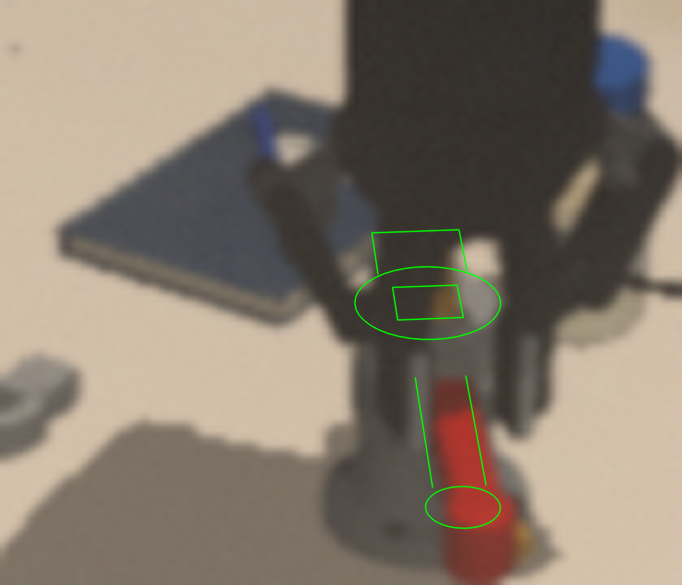

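Call:
send_rows([
  [0, 2, 0],
  [0, 5, 0],
  [0, 9, 0],
  [0, 9, 0],
  [0, 9, 0],
], grip=[175, 175, 175, 150, 130], twist=[0, 0, 0, 0, 0])

```text
clock: 16.18
position: [0.55, 0.3055, 0.0666]
ee_rot: [-0.4, 0.583, 0.4, 0.583]
ft_force: [0.4, -0.2, -0.6]
grip_width: 0.489
```

Call:
send_rows([
  [0, 0, 0],
  [0, 0, 0],
  [0, 0, 0],
  [-5, 0, 0],
  [-12, 0, 0],
], grip=[130, 130, 130, 130, 130], twist=[0, 0, 0, 0, 0])

```text
clock: 16.6
position: [0.5492, 0.3053, 0.0782]
ee_rot: [-0.4, 0.583, 0.4, 0.583]
ft_force: [0.8, -0.6, 0.6]
grip_width: 0.491
```

Call:
send_rows([
  [-10, 0, 0],
  [-25, 0, 0],
  [-45, 0, 0],
  [-70, 0, 0],
  [-95, 0, 0],
], grip=[130, 130, 130, 130, 130], twist=[0, 0, 0, 0, 0])

```text
clock: 17.02
position: [0.5493, 0.3055, 0.1753]
ee_rot: [-0.4, 0.583, 0.4, 0.583]
ft_force: [1.2, 0.3, -0.3]
grip_width: 0.494
```

Run:
```python
from h import *
plan((.45,.1,.2),159)
s=np.mean([viewer.camera("scene")[0].astype(float) for _ in range(2)],0).astype(np.uint8)
cv2.imwrite("pics/k14.png",overlay("scene",s,keycurves(.5744,.354,np.radians(237),.06),(260,115,365,225),5.4))
```

```text
clk 17.02 pos [0.5493 0.3055 0.1753] az 158.96 down [ 0.  0. -1.] grip 0.494 F [ 1.2  0.3 -0.3] T [-0.01 -0.01  0.02] j [-0.52  0.37 -0.07  1.52  0.03  1.24  2.17]
off [ -24.8   18.9 -227.5] twist -0.04
```

View pics/k14.png

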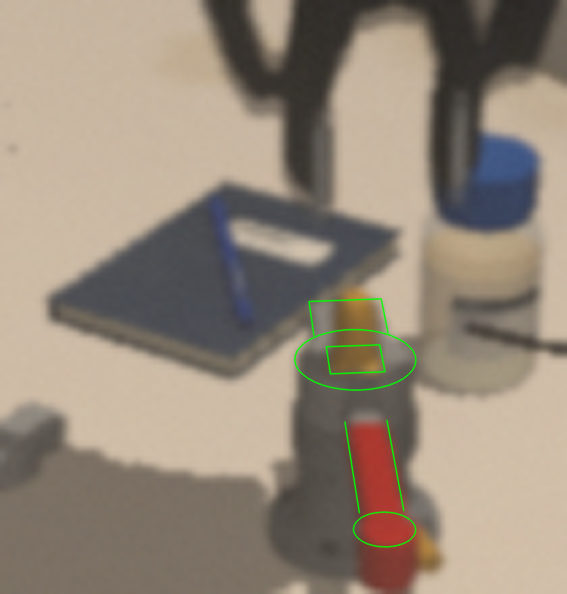

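Call:
send_rows([
  [-15, 0, -10],
  [-30, 5, -40],
  [-30, 10, -80],
  [-30, 15, -120],
  [-30, 19, -160],
], grip=[130, 130, 130, 130, 130], twist=[5, 10, 15, 20, 25])

```text
clock: 17.53
position: [0.4733, 0.1619, 0.204]
ee_rot: [-0.263, 0.656, 0.264, 0.657]
ft_force: [-0.1, -1.4, 0.2]
grip_width: 0.49
```

Call:
send_rows([
  [0, 10, -20],
  [0, 10, -40],
  [0, 10, -60],
  [0, 10, -60],
  [0, 10, -60],
], grip=[130, 130, 130, 130, 130], twist=[5, 10, 15, 15, 15])

```text
clock: 17.95
position: [0.4241, 0.1283, 0.2042]
ee_rot: [-0.177, 0.684, 0.177, 0.685]
ft_force: [0.7, 0.5, 0.0]
grip_width: 0.49
```

Run:
```python
from h import *
plan((.45,.1,.2),159)
k=keycurves(.5744,.354,np.radians(237),.06)
for n in("scene","top"):
    s=np.mean([viewer.camera(n)[0].astype(float) for _ in range(3)],0).astype(np.uint8); cv2.imwrite(f"pics/{n}15.png",s)
    cv2.imwrite(f"pics/k15_{n}.png",overlay(n,s,k,(280,130,375,225) if n=="scene" else (260,130,400,230),5.7))
```

```text
clk 17.95 pos [0.4241 0.1283 0.2042] az 118.96 down [ 0.002  0.001 -1.   ] grip 0.49 F [0.7 0.5 0. ] T [ 0.07 -0.07  0.07] j [-0.43 -0.05  0.03  1.95  0.    1.24  1.68]
off [  4.2 -37.3   8.9] twist -40.04
```

View pics/k15_scene.png

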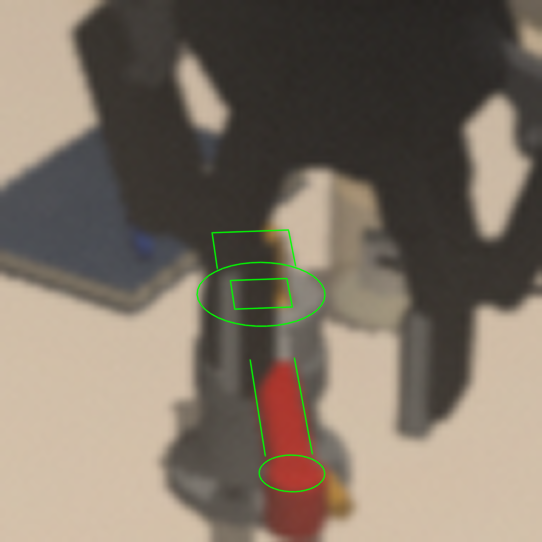

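View pics/k15_top.png

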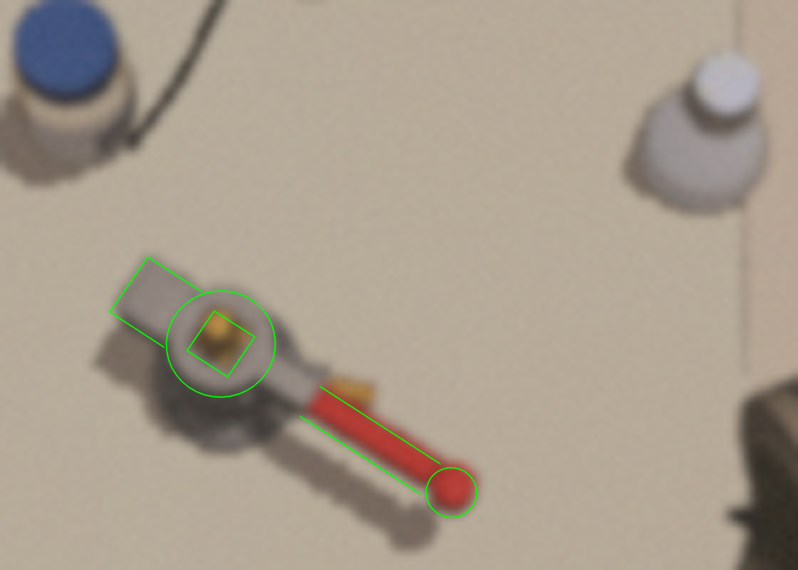

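View pics/scene15.png

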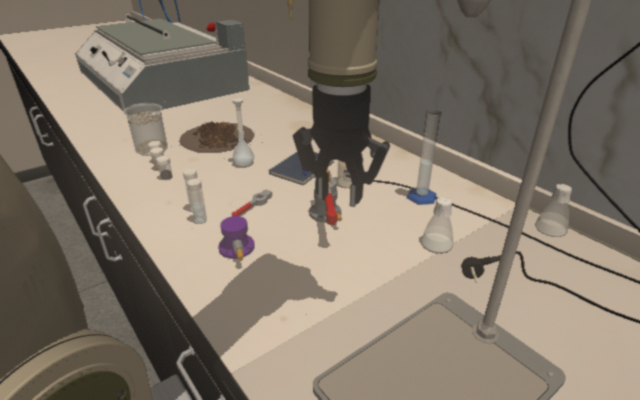

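Run:
```python
from h import *
print(manip.hand_in()); print(monitor.get_obs()['clock'])
```

```text
the job is handed in; nothing more can be done
None
the job is handed in; nothing more can be done
```

The larger key is sitting flush on the grey valve's collar, and the valve is open to its stop. I handed the job in at about 18 s; hand-in gives no verdict.

- **Fitting the key:** I gripped the key by its red arm and lowered its eye over the spindle. From the pictures I had judged the spindle's square to be at about 171°, so the eye slid down the square at that angle without any searching. It met the collar at the expected height with about 6 N of contact.
- **Opening the valve:** I loosened the jaws around the arm and pushed it anticlockwise. It moved freely at about 5–7 N. At the end the force rose to 23 N with almost no further movement, which I took as the stop.
- **Last checks:** The final top and scene pictures show the eye down over the square and the key flush on the collar. The flask is upright in both pictures. The bottle is upright in the top picture, but the gripper hid most of it in the scene picture. The gripper was well clear, with no contact force.
- **One disagreement:** The arm turned about 67° by eye, against the spindle's 60°. I put the difference down to play between the eye and the square plus measuring error. I did not read the spindle angle directly.

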